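# Fetch the pestle from behind the cup and jar

### The arm

A 7-joint arm with a two-finger parallel gripper is mounted at the origin on the work surface. World frame = base frame: x ahead of the robot, y to its left, z up, the work surface at z = 0. Lengths are in m, angles in rad, forces in N, time in s.
With the tool pointing down it reaches from about 0.425 to 0.925 m from the base axis. Payload 6.8 kg.
Tool frame: the origin (TCP) lies at the very end of the fingers, on their centre line; the grasp point (between the pads) lies 19 mm behind it; z points along the fingers, y is the direction in which the jaws open and shut (so a half turn about z gives the same grasp; the last joint's range is limited). The gripper opens to 85 mm and grips with 20 to 120 N. Pads are 22 mm wide; open, the fingers measure 114 mm over their backs; the gripper's body (76 mm by 85 mm) begins 54 mm behind the grasp point. The pads swing forward as they close: fully open they stand 13 mm farther back than shut.
Start: joints at [-1.445, 0.477, 0.022, 1.555, -0.011, 1.109, -0.083], TCP at [0.156, 0.657, 0.231] pointing down, gripper open.
Joint ranges: [-2.96, 2.96], [-0.34, 2.1], [-1.41, 1.46], [0.24, 2.44], [-1.37, 4.51], [0.17, 1.92], [-2.96, 2.96]. Speed limits (rad/s): [2.39, 2.39, 3.14, 3.14, 3.14, 3.14, 3.14].

### API

Orientations are given as a unit quaternion [w, x, y, z].
In Python, from station import bot gives the robot as it stands.
- The arm moves only by the tool move_arm, never from a script. Its argument "commands" is text: rows parted by semicolons, each of 7 numbers parted by spaces: the opening, from 0 (shut) to 1 (fully open), then the shift along the tool's x, y, z in cm, then the turn, a rotation vector about the tool's x, y, z in degrees. In form: gripper tx ty tz rx ry rz; .... A call has 1 to 12 rows; each row shifts and turns the commanded pose from where the row before left it, along the tool's axes as they then stand; what a row does not reach is not made up. A row lasts 1/12 s, in which the tool goes at most 41.7 mm and 7.16 degrees, less where a joint would pass 70% of its speed; a pose out of reach is approached as far as the arm can. A call with a gripper value outside its range is refused whole. The fingers move at their own pace and stop on an object; "force" is the grip in N (left out, the last holds). Time passes only in rows, so rows that do not move let the fingers close. It gives the time, the measured TCP pose, the force and the opening at its end, in the units of the state.
- bot.get_obs(): the state, without advancing time (a new reading comes with each control period).
- bot.read_camera(name): name is "scene" or "top"; returns a dict with "img" (400x640x3 uint8, red, green, blue), "K" (3x3 intrinsics, pixels), "rvec" (rotation vector, rad) and "tvec" (3), from world to camera coordinates, as OpenCV has them. Camera axes: x right, y down, z forward; pixel columns grow to the right and rows downward; lengths in m; the calibration is good to about 2 mm. A picture is of the moment at which its call begins. There is no depth.
- bot.hand_in(): hands the job in, once; it reports no verdict.
The state is a dict: "t": time; "q": joint angles; "joint_vel": joint speeds; "joint_torque": joint torques, N m; "eef_pos": TCP position; "tool_rot": TCP orientation; "contact_force": force on the tool from outside, world axes, zero at the start; "torque": the same for the moment, N m; "gripper_width": opening from 0.0 (shut) to 1.0 (fully open).
Only numpy, scipy, OpenCV 4.12 (cv2) and the standard library are available. Lean on these libraries where they do the work, as an engineer would, in place of code of your own. Each camera call takes 0.05 s, during which the arm holds its last target. There are 200 camera calls.

### The job

The wooden pestle is boxed in at the back of the wooden tray: set both the steel cup and the amber jar aside, upright, on the green board, and only then take the pestle out and stand it in the middle of the wooden mortar. When the pestle is in the mortar, put the cup back in the middle of the blue coaster and the jar back in the middle of the red one, both upright; never let the cup or the jar fall over, and leave the soup bowl and the scoop where they are.

Things in the scene. Friction and masses are not known exactly. Their poses are not given: they have to be found in the camera images.
- cup: open stainless steel cup, 110 mm tall, 52 mm across at the foot, 58 mm at the rim, wall 2.5 mm, about 150 g; stands upright on the blue coaster at the start. Origin: centre of its underside, z up.
- jar: closed amber glass jar with a white cap, a cylinder 54 mm across (cap 56 mm, from 90 mm up), 115 mm tall in all, about 250 g; stands upright on the red coaster at the start. Origin: centre of its underside, z up.
- pestle: small dark wooden pestle, 100 mm tall, standing upright on its flat foot on the tray: foot 40 mm across up to 25 mm height, above 45 mm a straight round handle 30 mm across; about 120 g. It stands about 59 mm (centre to centre) from the cup and from the jar, behind and between them, with only about 10 mm gaps, and the tray's back rail is about 10 mm behind it. Origin: centre of its underside, z up.
- mortar: heavy wooden mortar, does not move: round, 65 mm tall, rim 132 mm across, wall 11 mm, flat inner floor 20 mm above the table, about 80 mm across. Origin: centre of its underside.
- board: green plastic chopping board, the side area, does not move: 240 mm along its x, 130 mm along its y, 14 mm thick (top at z = 14 mm); empty at the start. Origin: centre of its underside.
- coaster_blue: thin blue coaster, the cup's place, fixed on the tray: disc 70 mm across, 3 mm thick. Origin: centre of its underside, 12 mm above the table. The two coasters lie side by side on the tray, centres 94 mm apart, in a line parallel to the back rail.
- coaster_red: thin red coaster, the jar's place, fixed on the tray: disc 70 mm across, 3 mm thick. Origin: centre of its underside, 12 mm above the table.
- tray: light wooden tray, fixed: 155 mm along its x, 220 mm along its y, floor 12 mm thick; along its +x edge (away from the robot) a back rail 8 mm thick rises to 90 mm above the table. Origin: centre of its underside.
- bowl: white ceramic soup bowl, 130 mm across the rim, 55 mm tall, loose bystander. Origin: centre of its underside.
- scoop: light wooden scoop lying on the table, loose bystander: round scoop 60 mm across and 28 mm tall, handle 16 mm thick reaching 138 mm towards its -x. Origin: under the centre of the round scoop.
Mind the look-alikes: they are no part of the job. What is shaped like the cup but purple or yellow is not meant.

How it is judged:
On the way, in this order (a step that is already met when the one before it is completed fails the run):
1. cup and jar both stand upright on the green board, let go, while the pestle is still where it was (x of cup in the frame of board between -0.12 and 0.12 m and y of cup in the frame of board between -0.065 and 0.065 m and z of cup in the frame of board between 0.009 and 0.022 m and angle between each of cup, jar's own z axis and vertical below 0.15 rad and x of jar in the frame of board between -0.12 and 0.12 m and y of jar in the frame of board between -0.065 and 0.065 m and z of jar in the frame of board between 0.009 and 0.022 m and linear speed of each of cup, jar below 0.02 m/s and contact force between the fingers and cup below 0.3 N and contact force between the fingers and jar below 0.3 N and distance of pestle from where it was at the start of the episode below 0.02 m), for 0.2 s.
2. the pestle stands in the mortar, let go, with cup and jar still on the board (horizontal distance between pestle and mortar below 0.03 m and z of pestle in the frame of mortar between 0.013 and 0.032 m and angle between pestle's own z axis and vertical below 0.35 rad and linear speed of pestle below 0.02 m/s and contact force between the fingers and pestle below 0.3 N and x of cup in the frame of board between -0.12 and 0.12 m and y of cup in the frame of board between -0.065 and 0.065 m and z of cup in the frame of board between 0.009 and 0.022 m and angle between each of cup, jar's own z axis and vertical below 0.15 rad and x of jar in the frame of board between -0.12 and 0.12 m and y of jar in the frame of board between -0.065 and 0.065 m and z of jar in the frame of board between 0.009 and 0.022 m), for 0.2 s.
3. the cup is back on the blue coaster and the jar on the red one (horizontal distance between cup and coaster_blue below 0.015 m and z of cup in the frame of coaster_blue between -0.001 and 0.009 m and angle between each of cup, jar's own z axis and vertical below 0.15 rad and horizontal distance between jar and coaster_red below 0.015 m and z of jar in the frame of coaster_red between -0.001 and 0.009 m and linear speed of each of cup, jar below 0.02 m/s and contact force between the fingers and cup below 0.3 N and contact force between the fingers and jar below 0.3 N), for 0.2 s.
At the end, for the whole second after the job is handed in: The cup stands upright (within 0.15 rad) on the blue coaster and the jar on the red one, each within 15 mm of the coaster's centre; the pestle stands on the mortar's floor within 30 mm of its centre and within 0.35 rad of upright; all three are released and at rest (all of step 3 and horizontal distance between pestle and mortar below 0.03 m and z of pestle in the frame of mortar between 0.013 and 0.032 m and angle between pestle's own z axis and vertical below 0.35 rad and linear speed of pestle below 0.02 m/s and contact force between the fingers and pestle below 0.3 N); the robot touches nothing.
It fails at once if the cup or the jar is tipped over (more than 0.8 rad) (angle between any of cup, jar's own z axis and vertical above 0.8 rad).
It fails at once if the bowl or the scoop is moved by more than 25 mm (distance of any of bowl, scoop from where it was at the start of the episode above 0.025 m).
It also fails if it takes over 128 s, if anything falls off the work surface, if the arm or the gripper's body presses on something with over 40 N, if the wrist force passes 120 N, or if a joint passes its speed limit or range.

## Working session

There is one attempt and no reset: what is moved stays moved. The work goes in short steps, Python scripts to look and compute and a tool call to move; the robot and the scene stay as the last step left them, time stands still between calls to the robot, and variables do not carry over. Pictures are saved under pics/ and viewed, about 12 in all and at most 16, crops included, and the job is handed in when it is done.

Besides the shell and the picture viewer there is one more tool, called by a JSON object that holds its "method" and its "body", one argument or row to a line. move_arm: Moves the arm, as the interface text tells. Its arguments: {"type":"object","properties":{"commands":{"type":"string"},"force":{"type":"number"}},"required":["commands"]}

```bash
mkdir -p pics; ls
python3 - <<'E'
from station import bot
import cv2,numpy as np
o=bot.get_obs();print({k:np.round(v,3).tolist() for k,v in o.items()})
for n in("scene","top"):
    c=bot.read_camera(n);cv2.imwrite(f"pics/{n}0.png",c["img"][:,:,::-1])
    R=cv2.Rodrigues(np.array(c["rvec"]))[0];print(n,np.round(c["K"],1).tolist(),(-R.T@np.array(c["tvec"]).ravel()).round(3),R.round(2).tolist())
E
```

```text
pics
{'t': 0.0, 'q': [-1.445, 0.478, 0.022, 1.556, -0.011, 1.109, -0.083], 'joint_vel': [-0.001, 0.001, 0.002, -0.001, -0.0, -0.0, 0.0], 'joint_torque': [0.0, -59.645, 1.608, -28.12, 0.012, 0.01, 0.0], 'eef_pos': [0.156, 0.656, 0.23], 'tool_rot': [-0.0, 0.117, 0.993, -0.001], 'contact_force': [0.088, -0.336, -0.51], 'torque': [-0.072, 0.016, -0.053], 'gripper_width': 1.001}
scene [[459.9, 0.0, 316.9], [0.0, 459.9, 193.0], [0.0, 0.0, 1.0]] [1.242 0.14  0.748] [[-0.21, 0.98, 0.02], [0.7, 0.16, -0.69], [-0.68, -0.13, -0.72]]
top [[441.7, 0.0, 318.8], [0.0, 441.7, 203.3], [0.0, 0.0, 1.0]] [ 0.423 -0.001  0.992] [[0.03, -1.0, 0.02], [-0.98, -0.03, -0.18], [0.18, -0.01, -0.98]]
```

View pics/scene0.png

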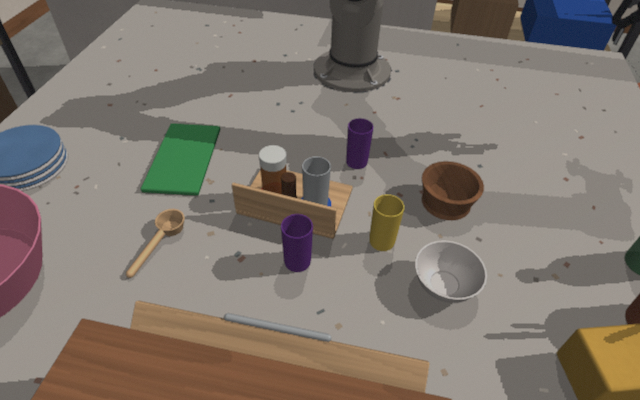

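View pics/top0.png

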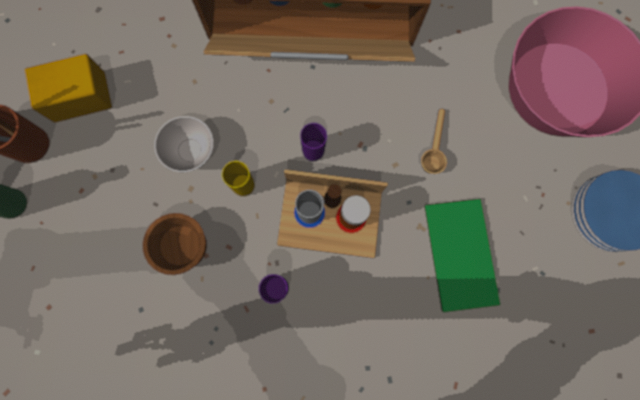

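```bash
cat > h.py <<'E'
from station import bot
import cv2,numpy as np
def cam(n):
    c=bot.read_camera(n);c["R"]=cv2.Rodrigues(np.array(c["rvec"],float))[0];c["t"]=np.array(c["tvec"],float).ravel();c["K"]=np.array(c["K"]);return c
def ray(c,u,v,z):
    o=-c["R"].T@c["t"];d=c["R"].T@np.linalg.inv(c["K"])@[u,v,1];return (o+d*(z-o[2])/d[2]).round(4)
def proj(c,P):
    p=c["K"]@(c["R"]@np.array(P,float)+c["t"]);return (p[:2]/p[2]).round(1)
def crop(c,x0,y0,w,h,s,name):
    cv2.imwrite("pics/"+name,cv2.resize(c["img"][y0:y0+h,x0:x0+w,::-1],None,fx=s,fy=s,interpolation=cv2.INTER_CUBIC))
def blobs(c,lo,hi,box,mn=40):
    x0,y0,x1,y1=box;m=cv2.inRange(cv2.cvtColor(c["img"],cv2.COLOR_RGB2HSV),lo,hi)[y0:y1,x0:x1]
    cs=[k for k in cv2.findContours(m,cv2.RETR_EXTERNAL,cv2.CHAIN_APPROX_NONE)[0] if cv2.contourArea(k)>mn]
    return [k+[x0,y0] for k in sorted(cs,key=cv2.contourArea,reverse=True)]
E
python3 - <<'E'
from h import *
t=cam("top");s=cam("scene")
for c,b in((t,(410,180,520,330)),(s,(130,110,230,200))):
    k=blobs(c,(45,100,30),(85,255,255),b)[0];r=cv2.minAreaRect(k);p=cv2.boxPoints(r) 
    a=cv2.approxPolyDP(k,6,True)[:,0]
    print("board",[ray(c,*q,.014)[:2].tolist() for q in a])
for c,b in((t,(260,160,400,270)),(s,(220,130,360,240))):
    for nm,lo,hi in(("blue",(105,120,60),(125,255,255)),("red",(0,170,90),(8,255,255)),("white",(0,0,150),(180,50,255))):
        for k in blobs(c,lo,hi,b,15)[:2]:
            (e,ax,an)=cv2.fitEllipse(cv2.convexHull(k)) if len(cv2.convexHull(k))>4 else (k.mean((0,1)),0,0)
            print(nm,k.min((0,1)),k.max((0,1)),np.round(e,1),np.round(ax,1))
crop(t,265,160,130,105,6,"tray_top.png");crop(s,225,135,135,105,5,"tray_scene.png");crop(t,135,205,80,75,6,"mortar.png")
E
```

```text
board [[0.6211, -0.3765], [0.6013, -0.2531], [0.3714, -0.2906], [0.3914, -0.4114]]
board [[0.3901, -0.4086], [0.6222, -0.3744], [0.6087, -0.2486], [0.3772, -0.2837]]
blue [295 210] [323 226] [309.1 212.6] [27.6 28.5]
red [336 208] [365 232] [350.7 217.7] [28.8 29.8]
white [343 197] [368 221] [355.8 209. ] [25.2 25.7]
white [220 151] [258 192] [225.9 171.3] [40.6 69.1]
white [337 186] [359 233] [358.2 208.1] [28.1 67.8]
```

View pics/tray_top.png

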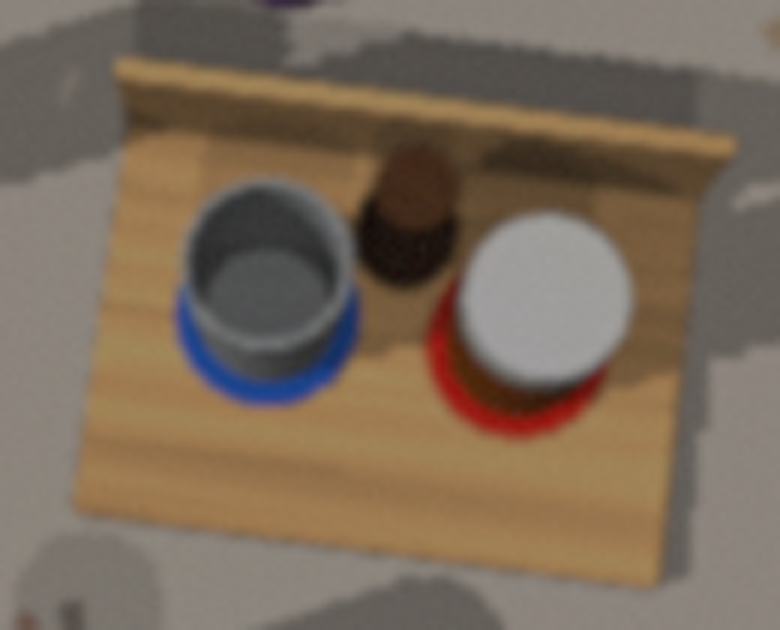

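View pics/tray_scene.png

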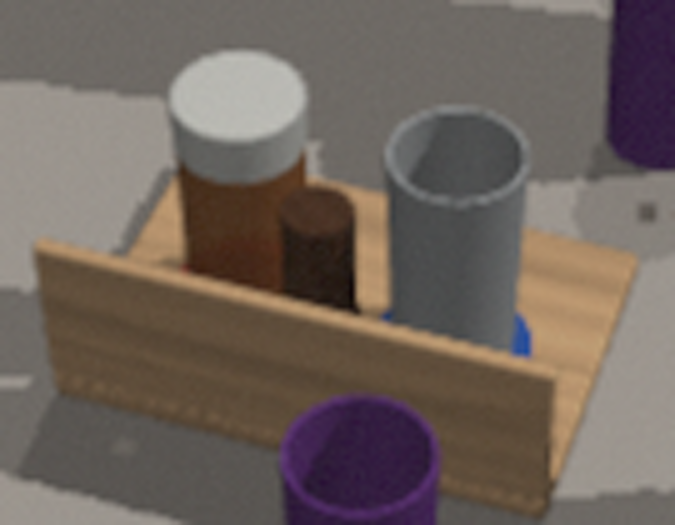

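View pics/mortar.png

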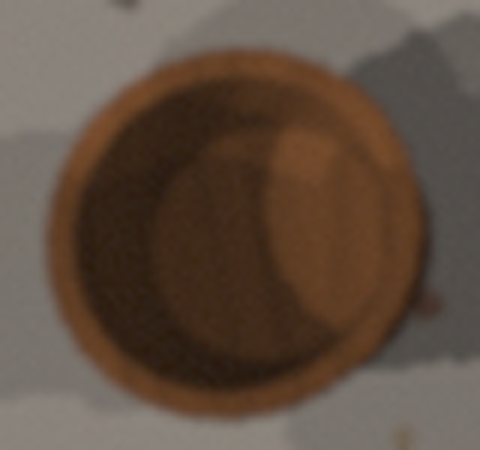

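Run:
```python
from h import *
t=cam("top");s=cam("scene")
for n,c,u,v,z in[("cup",t,310,204,.125),("cup",s,316.2,166.4,.125),("cap",t,355.9,209.2,.130),("cap",s,272.6,154.2,.13),("pes",t,334.7,191.2,.112),("pes",s,288.4,177,.112),
("blue",t,309.7,212.7,.015),("red",t,351.2,217.6,.015),("trayFL",t,278,245.7,.012),("trayFR",t,374.5,257.3,.012),("railL",t,284.7,171.7,.09),("railR",t,387,184.5,.09),("mortar",t,174.3,243.8,.065),
("purple",t,314,132,.12),("yellow",t,237,170,.11),("purpR",t,274,285,.11),("scoophandle",t,440,112,.016),("bowl",t,185,140,.055)]:print(n,ray(c,u,v,z)[:2])
c=s
```

```text
cup [0.5784 0.0057]
cup [0.5795 0.011 ]
cap [ 0.5697 -0.0856]
cap [ 0.5695 -0.0817]
pes [ 0.6087 -0.0437]
pes [ 0.6086 -0.039 ]
blue [0.5783 0.0066]
red [ 0.5699 -0.0866]
trayFL [0.5028 0.0745]
trayFR [ 0.4831 -0.1396]
railL [0.652  0.0611]
railR [ 0.6309 -0.1543]
mortar [0.4964 0.2866]
purple [0.7306 0.002 ]
yellow [0.6475 0.1575]
purpR [0.4177 0.0715]
scoophandle [ 0.826  -0.2917]
bowl [0.7259 0.2855]
```

{"method": "move_arm", "body": {
  "commands": "1 -3.7 -0.5 0 0 0 3.42;1 -3.7 -0.5 0 0 0 3.42;1 -3.7 -0.5 0 0 0 3.42;1 -3.7 -0.5 0 0 0 3.42;1 -3.7 -0.5 0 0 0 3.42;1 -3.7 -0.5 0 0 0 3.42;1 -3.7 -0.5 0 0 0 3.42;1 -3.7 -0.5 0 0 0 3.42;1 -3.7 -0.5 0 0 0 3.42;1 -3.7 -0.5 0 0 0 3.42;1 -3.7 -0.5 0 0 0 3.42;1 -3.7 -0.5 0 0 0 3.42",
  "force": 25
}}

```text
t: 1.3
eef_pos: [0.4939, 0.3739, 0.2314]
tool_rot: [0.0, 0.459, 0.889, 0.0]
contact_force: [0.6, -0.6, 0.1]
gripper_width: 1.002
```

{"method": "move_arm", "body": {
  "commands": "1 -3.7 -0.5 0 0 0 3.42;1 -3.7 -0.5 0 0 0 3.42;1 -3.7 -0.5 0 0 0 3.42;1 -3.7 -0.5 0 0 0 3.42;1 -3.7 -0.5 0 0 0 3.42;1 -3.7 -0.5 0 0 0 3.42;1 -3.7 -0.5 0 0 0 3.42;1 -3.7 -0.5 0 0 0 3.42;1 -3.7 -0.5 0 0 0 3.42;1 -3.7 -0.5 0 0 0 3.42;1 -3.7 -0.5 0 0 0 3.42;1 0 0 0 0 0 0"
}}

```text
t: 2.3
eef_pos: [0.5668, -0.0307, 0.232]
tool_rot: [0.001, 0.725, 0.689, -0.001]
contact_force: [-0.4, -0.7, 0.3]
gripper_width: 1.002
```

```bash
cat > d.py <<'E'
# usage: d.py x y z yaw_of_tool_y(deg): tool-frame shift (cm) with present orientation, and turn; shift valid before turning
import sys
from h import bot,np
from scipy.spatial.transform import Rotation as Ro
o=bot.get_obs();q=o["tool_rot"];R=Ro.from_quat([q[1],q[2],q[3],q[0]])
x,y,z,w=map(float,sys.argv[1:5]);w=np.radians(w)
Y=np.array([np.cos(w),np.sin(w),0]);Z=np.array([0,0,-1.]);T=Ro.from_matrix(np.c_[np.cross(Y,Z),Y,Z])
d=np.array([x,y,z])-o["eef_pos"]
print("t",round(o["t"],2),"pos",np.round(o["eef_pos"],4),"yaw",np.degrees(np.arctan2(*R.as_matrix()[[1,0],1])).round(1),"q",np.round(o["q"],2),"w",round(o["gripper_width"],3),"F",np.round(o["contact_force"],1))
print("shift now-axes",(R.inv().apply(d)*100).round(2),"turn",np.degrees((R.inv()*T).as_rotvec()).round(2),"shift target-axes",(T.inv().apply(d)*100).round(2))
E
python3 d.py .579 .008 .231 -5.3
```

```text
t 2.3 pos [ 0.5668 -0.0307  0.232 ] yaw -2.9 q [-0.5   0.33  0.56  1.85 -0.2   1.02  0.09] w 1.002 F [-0.4 -0.7  0.3]
shift now-axes [3.92 1.02 0.08] turn [0.04 0.21 2.42] shift target-axes [3.96 0.86 0.1 ]
```

{"method": "move_arm", "body": {
  "commands": "1 2 0.45 0 0 0 1.2;1 1.96 0.45 0 0 0 1.2;1 0 0 2.5 0 0 0;1 0 0 3 0 0 0;1 0 0 3 0 0 0;1 0 0 3 0 0 0;1 0 0 2.5 0 0 0;1 0 0 1.4 0 0 0;1 0 0 0 0 0 0;1 0 0 0 0 0 0"
}}

```text
t: 3.13
eef_pos: [0.5787, 0.0182, 0.077]
tool_rot: [-0.0, 0.734, 0.679, -0.001]
contact_force: [-0.2, -0.5, -0.1]
gripper_width: 0.999
```

```bash
python3 d.py .579 .008 .078 -5.3
python3 - <<'E'
from h import *
t=cam("top");s=cam("scene")
a=cv2.resize(t["img"][150:280,250:410],(640,520),interpolation=2);b=cv2.resize(s["img"][90:250,200:380],(585,520),interpolation=2)
cv2.imwrite("pics/g1.png",cv2.resize(np.hstack([a,b])[:,:,::-1],(800,340)))
E
```

```text
t 3.13 pos [0.5787 0.0182 0.077 ] yaw -4.4 q [-0.48  0.55  0.45  1.94 -0.35  0.73  0.1 ] w 0.999 F [-0.2 -0.5 -0.1]
shift now-axes [-1.01  0.11 -0.1 ] turn [-0.07  0.02  0.86] shift target-axes [-1.01  0.12 -0.1 ]
```

View pics/g1.png

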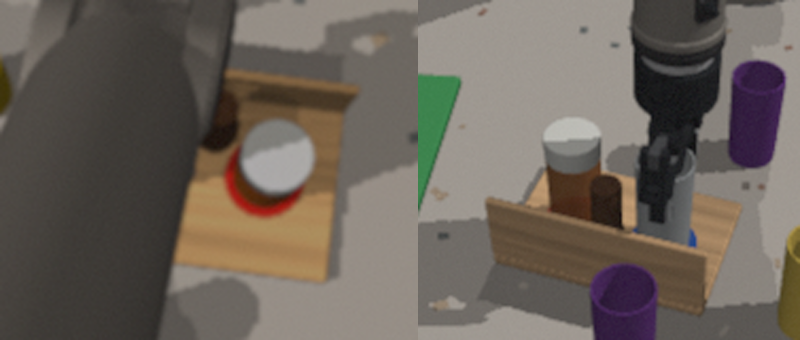

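{"method": "move_arm", "body": {
  "commands": "1 -0.7 0 0 0 0 0.8;1 0 0 0 0 0 0;0.55 0 0 0 0 0 0;0 0 0 0 0 0 0;0 0 0 0 0 0 0;0 0 0 0 0 0 0;0 0 0 0 0 0 0;0 0 0 0 0 0 0;0 0 0 0 0 0 0;0 0 0 0 0 0 0",
  "force": 30
}}

```text
t: 4.07
eef_pos: [0.5788, 0.0112, 0.078]
tool_rot: [0.0, 0.739, 0.674, 0.0]
contact_force: [-0.4, -0.5, 5.8]
gripper_width: 0.665
```

```bash
python3 d.py .557 -.322 .30 -5.3
```

```text
t 4.07 pos [0.5788 0.0112 0.078 ] yaw -5.3 q [-0.47  0.55  0.45  1.94 -0.35  0.73  0.1 ] w 0.665 F [-0.4 -0.5  5.8]
shift now-axes [-33.37   0.89 -22.21] turn [ 0.04 -0.02  0.05] shift target-axes [-33.38   0.9  -22.2 ]
```

{"method": "move_arm", "body": {
  "commands": "0 0 0 -0.8 0 0 0;0 0 0 -2 0 0 0;0 0 0 -3 0 0 0;0 0 0 -3 0 0 0;0 0 0 -3 0 0 0;0 0 0 -3 0 0 0;0 0 0 -1.2 0 0 0;0 -1 0 0 0 0 0;0 -2 0 0 0 0 0;0 -3 0.1 0 0 0 0;0 -3 0.1 0 0 0 0;0 -3 0.1 0 0 0 0"
}}

```text
t: 5.07
eef_pos: [0.5687, -0.1101, 0.2351]
tool_rot: [-0.001, 0.739, 0.674, -0.001]
contact_force: [0.1, -0.1, -1.5]
gripper_width: 0.666
```

{"method": "move_arm", "body": {
  "commands": "0 -3 0.1 0 0 0 0;0 -3 0.1 0 0 0 0;0 -3 0.1 0 0 0 0;0 -3 0.1 0 0 0 0;0 -3 0.1 0 0 0 0;0 -3 0.1 0 0 0 0;0 -2 0 0 0 0 0;0 -1.4 0 0 0 0 0;0 0 0 0 0 0 0;0 0 0 0 0 0 0;0 0 0 0 0 0 0"
}}

```text
t: 5.98
eef_pos: [0.5569, -0.3206, 0.2361]
tool_rot: [-0.001, 0.738, 0.674, 0.0]
contact_force: [0.5, 0.1, -1.9]
gripper_width: 0.669
```

```bash
python3 d.py .557 -.322 .079 -5.3
```

```text
t 5.98 pos [ 0.5569 -0.3206  0.2361] yaw -5.2 q [-0.01  0.48  0.62  1.66 -0.3   1.1   0.6 ] w 0.669 F [ 0.5  0.1 -1.9]
shift now-axes [-0.16  0.05 15.71] turn [-0.09 -0.09  0.13] shift target-axes [-0.13  0.02 15.71]
```

Now lower, ending slowly.

{"method": "move_arm", "body": {
  "commands": "0 0 0 1.5 0 0 0;0 0 0 3 0 0 0;0 0 0 3 0 0 0;0 0 0 3 0 0 0;0 0 0 2.5 0 0 0;0 0 0 1.2 0 0 0;0 0 0 0.6 0 0 0;0 0 0 0.3 0 0 0;0 0 0 0.3 0 0 0;0 0 0 0.2 0 0 0;0 0 0 0.1 0 0 0;0 0 0 0 0 0 0"
}}

```text
t: 6.98
eef_pos: [0.5573, -0.3225, 0.081]
tool_rot: [0.001, 0.739, 0.674, 0.0]
contact_force: [0.4, -1.0, -2.1]
gripper_width: 0.664
```

```bash
python3 d.py .557 -.322 .077 -5.3
```

```text
t 6.98 pos [ 0.5573 -0.3225  0.081 ] yaw -5.3 q [ 0.06  0.65  0.52  1.78 -0.42  0.83  0.69] w 0.664 F [ 0.4 -1.  -2.1]
shift now-axes [ 0.05 -0.03  0.4 ] turn [0.07 0.02 0.04] shift target-axes [ 0.05 -0.03  0.4 ]
```

{"method": "move_arm", "body": {
  "commands": "0 0 0 0.2 0 0 0;0 0 0 0.2 0 0 0;0 0 0 0 0 0 0;0 0 0 0 0 0 0"
}}

```text
t: 7.32
eef_pos: [0.5573, -0.3227, 0.0771]
tool_rot: [0.001, 0.739, 0.674, 0.0]
contact_force: [0.2, 0.9, 4.4]
gripper_width: 0.669
```

```bash
python3 d.py .557 -.322 .077 -5.3
```

```text
t 7.32 pos [ 0.5573 -0.3227  0.0771] yaw -5.3 q [ 0.06  0.65  0.52  1.78 -0.42  0.82  0.69] w 0.669 F [0.2 0.9 4.4]
shift now-axes [ 0.06 -0.04  0.01] turn [0.07 0.02 0.04] shift target-axes [ 0.06 -0.04  0.01]
```

{"method": "move_arm", "body": {
  "commands": "0.72 0 0 0 0 0 0;0.8 0 0 0 0 0 0;1 0 0 0 0 0 0;1 0 0 0 0 0 0;1 0 0 0 0 0 0;1 0 0 -1 0 0 0;1 0 0 -3 0 0 0;1 0 0 -3 0 0 0;1 0 0 -3 0 0 0;1 0 0 -3 0 0 0;1 0 0 -2.5 0 0 0;1 0 0 0 0 0 0"
}}

```text
t: 8.32
eef_pos: [0.5591, -0.3245, 0.238]
tool_rot: [0.004, 0.739, 0.674, 0.002]
contact_force: [0.7, -0.5, -0.2]
gripper_width: 0.997
```

{"method": "move_arm", "body": {
  "commands": "1 3 0 0 0 0 0;1 3 0 0 0 0 0;1 3 0 0 0 0 0;1 3 0 0 0 0 0;1 3 0 0 0 0 0;1 3 0 0 0 0 0;1 3 0 0 0 0 0;1 2.5 0 0 0 0 0;1 0 0 0 0 0 0;1 0 0 0 0 0 0;1 0 0 0 0 0 0"
}}

```text
t: 9.23
eef_pos: [0.5782, -0.0891, 0.2316]
tool_rot: [0.0, 0.739, 0.674, -0.0]
contact_force: [-0.6, -0.6, 0.2]
gripper_width: 0.998
```

```bash
python3 d.py .570 -.084 .078 -5.3;python3 - <<'E'
from h import *
t=cam("top");s=cam("scene")
a=cv2.resize(t["img"][150:320,260:520],(650,425),interpolation=2);b=cv2.resize(s["img"][70:240,130:380],(625,425),interpolation=2)
cv2.imwrite("pics/g2.png",cv2.resize(np.hstack([a,b])[:,:,::-1],(800,267)))
E
```

```text
t 9.23 pos [ 0.5782 -0.0891  0.2316] yaw -5.3 q [-0.42  0.37  0.6   1.81 -0.24  1.04  0.18] w 0.998 F [-0.6 -0.6  0.2]
shift now-axes [ 0.44 -0.86 15.36] turn [0.01 0.03 0.01] shift target-axes [ 0.44 -0.86 15.36]
```

View pics/g2.png

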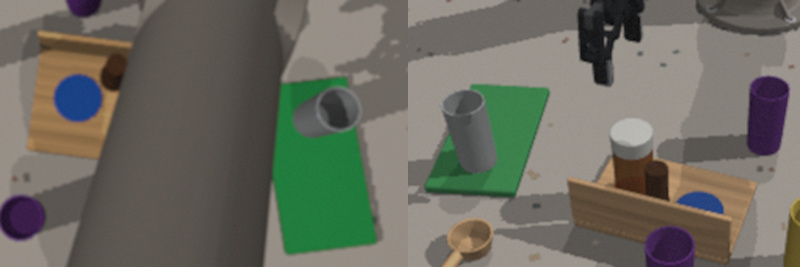

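{"method": "move_arm", "body": {
  "commands": "1 0.6 -0.85 0 0 0 0;1 0 0 2 0 0 0;1 0 0 3 0 0 0;1 0 0 3 0 0 0;1 0 0 3 0 0 0;1 0 0 2 0 0 0;1 0 0 0.5 0 0 0;1 0 0 0 0 0 0;0.75 0 0 0 0 0 0;0 0 0 0 0 0 0;0 0 0 0 0 0 0;0 0 0 0 0 0 0",
  "force": 45
}}

```text
t: 10.33
eef_pos: [0.5714, -0.0818, 0.0982]
tool_rot: [0.001, 0.739, 0.674, 0.001]
contact_force: [-1.7, 0.4, 6.6]
gripper_width: 0.645
```

{"method": "move_arm", "body": {
  "commands": "0 0 0 0 0 0 0;0 0 0 0 0 0 0;0 0 0 0 0 0 0;0 0 0 0 0 0 0"
}}

```text
t: 10.67
eef_pos: [0.5714, -0.0818, 0.0982]
tool_rot: [0.001, 0.739, 0.674, 0.001]
contact_force: [-1.8, -0.6, 6.3]
gripper_width: 0.641
```

```bash
python3 d.py .439 -.340 .25 -5.3
```

```text
t 10.67 pos [ 0.5714 -0.0818  0.0982] yaw -5.3 q [-0.35  0.52  0.51  1.93 -0.36  0.77  0.27] w 0.641 F [-1.8 -0.6  6.3]
shift now-axes [-26.92 -10.77 -15.22] turn [ 0.15 -0.03  0.03] shift target-axes [-26.94 -10.8  -15.18]
```

{"method": "move_arm", "body": {
  "commands": "0 0 0 -0.5 0 0 0;0 0 0 -1 0 0 0;0 0 0 -2 0 0 0;0 0 0 -3 0 0 0;0 0 0 -3 0 0 0;0 0 0 -3 0 0 0;0 0 0 -2 0 0 0;0 0 0 -0.7 0 0 0;0 0 0 0 0 0 0;0 0 0 0 0 0 0"
}}

```text
t: 11.5
eef_pos: [0.57, -0.0812, 0.2479]
tool_rot: [-0.0, 0.739, 0.674, -0.0]
contact_force: [-0.3, 0.3, -2.2]
gripper_width: 0.639
```

{"method": "move_arm", "body": {
  "commands": "0 -1 -0.4 0 0 0 0;0 -2 -0.8 0 0 0 0;0 -2.7 -1.08 0 0 0 0;0 -2.7 -1.08 0 0 0 0;0 -2.7 -1.08 0 0 0 0;0 -2.7 -1.08 0 0 0 0;0 -2.7 -1.08 0 0 0 0;0 -2.7 -1.08 0 0 0 0;0 -2.7 -1.08 0 0 0 0;0 -2.7 -1.08 0 0 0 0;0 -2 -0.8 0 0 0 0;0 -1 -0.4 0 0 0 0"
}}

```text
t: 12.5
eef_pos: [0.4314, -0.3493, 0.247]
tool_rot: [-0.001, 0.741, 0.672, -0.001]
contact_force: [-0.6, -0.4, -2.9]
gripper_width: 0.642
```

{"method": "move_arm", "body": {
  "commands": "0 0 0 0 0 0 0;0 0 0 0 0 0 0;0 0 0 0 0 0 0"
}}

```text
t: 12.75
eef_pos: [0.4359, -0.3446, 0.2476]
tool_rot: [-0.001, 0.738, 0.675, 0.0]
contact_force: [-0.5, 0.1, -3.0]
gripper_width: 0.64
```

```bash
python3 d.py .439 -.340 .098 -5.3;python3 - <<'E'
from h import *
t=cam("top");s=cam("scene")
a=cv2.resize(t["img"][150:320,260:520],(650,425),interpolation=2);b=cv2.resize(s["img"][70:240,130:380],(625,425),interpolation=2)
cv2.imwrite("pics/g3.png",cv2.resize(np.hstack([a,b])[:,:,::-1],(800,267)))
E
```

```text
t 12.75 pos [ 0.4359 -0.3446  0.2476] yaw -5.1 q [-0.01  0.31  0.71  1.86 -0.23  1.05  0.7 ] w 0.64 F [-0.5  0.1 -3. ]
shift now-axes [ 0.47  0.28 14.96] turn [-0.05 -0.07  0.15] shift target-axes [ 0.49  0.26 14.96]
```

View pics/g3.png

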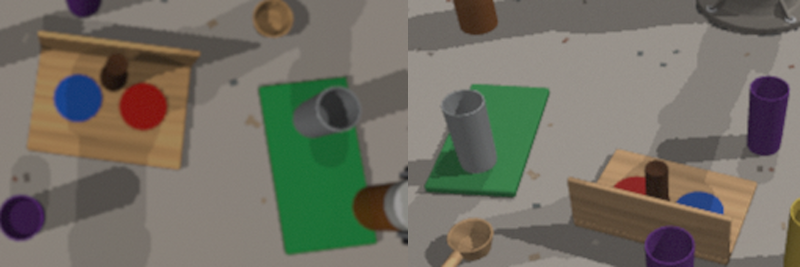

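{"method": "move_arm", "body": {
  "commands": "0 0.45 0.25 0 0 0 0;0 0 0 2 0 0 0;0 0 0 3 0 0 0;0 0 0 3 0 0 0;0 0 0 3 0 0 0;0 0 0 2 0 0 0;0 0 0 1 0 0 0;0 0 0 0.4 0 0 0;0 0 0 0.2 0 0 0;0 0 0 0.1 0 0 0;0 0 0 0 0 0 0;0 0 0 0 0 0 0"
}}

```text
t: 13.85
eef_pos: [0.4389, -0.3424, 0.1024]
tool_rot: [0.001, 0.739, 0.674, 0.0]
contact_force: [-0.5, 0.7, -1.8]
gripper_width: 0.644
```

```bash
python3 d.py .439 -.340 .097 -5.3
python3 - <<'E'
from h import *
for n,b,ps in(("top",(260,160,400,270),0),("scene",(220,130,360,240),0)):
    c=cam(n)
    for nm,lo,hi in(("blue",(105,120,60),(125,255,255)),("red",(0,170,70),(8,255,255))):
        k=blobs(c,lo,hi,b,15)[0];e=cv2.fitEllipse(cv2.convexHull(k));print(n,nm,np.round(e[0],1),np.round(e[1],1),ray(c,*e[0],.015))
E
```

```text
t 13.85 pos [ 0.4389 -0.3424  0.1024] yaw -5.3 q [ 0.09  0.51  0.6   1.98 -0.41  0.77  0.84] w 0.644 F [-0.5  0.7 -1.8]
shift now-axes [ 0.24 -0.01  0.54] turn [0.12 0.04 0.05] shift target-axes [ 0.24 -0.01  0.54]
top blue [309.3 212.1] [28.5 29.2] [0.5797 0.0076 0.015 ]
top red [350.8 217.4] [29.6 30. ] [ 0.5704 -0.0857  0.015 ]
scene blue [316.6 200.2] [15.4 27.6] [0.5685 0.0117 0.015 ]
scene red [275.  188.2] [10.7 24.3] [ 0.5535 -0.0864  0.015 ]
```

{"method": "move_arm", "body": {
  "commands": "0 0 0 0.3 0 0 0;0 0 0 0.2 0 0 0;0 0 0 0.05 0 0 0;0 0 0 0 0 0 0;0 0 0 0 0 0 0"
}}

```text
t: 14.37
eef_pos: [0.4384, -0.3428, 0.0972]
tool_rot: [0.001, 0.739, 0.674, 0.0]
contact_force: [-2.6, 1.7, 12.1]
gripper_width: 0.644
```

```bash
python3 d.py .439 -.340 .097 -5.3
```

```text
t 14.37 pos [ 0.4384 -0.3428  0.0972] yaw -5.3 q [ 0.1   0.52  0.59  1.99 -0.41  0.76  0.84] w 0.644 F [-2.6  1.7 12.1]
shift now-axes [0.28 0.03 0.02] turn [0.09 0.01 0.01] shift target-axes [0.28 0.03 0.02]
```

{"method": "move_arm", "body": {
  "commands": "0.7 0 0 0 0 0 0;0.78 0 0 0 0 0 0;1 0 0 0 0 0 0;1 0 0 0 0 0 0;1 0 0 0 0 0 0;1 0 0 -1 0 0 0;1 0 0 -3 0 0 0;1 0 0 -3 0 0 0;1 0 0 -3 0 0 0;1 0 0 -2 0 0 0;1 0 0 -0.5 0 0 0;1 0 0 0 0 0 0"
}}

```text
t: 15.37
eef_pos: [0.439, -0.3426, 0.2228]
tool_rot: [0.002, 0.739, 0.674, 0.001]
contact_force: [0.2, -1.0, -0.2]
gripper_width: 0.998
```

{"method": "move_arm", "body": {
  "commands": "1 2.6 1.3 0 0 0 0;1 2.6 1.3 0 0 0 0;1 2.6 1.3 0 0 0 0;1 2.6 1.3 0 0 0 0;1 2.6 1.3 0 0 0 0;1 2.6 1.3 0 0 0 0;1 2.6 1.3 0 0 0 0;1 2.6 1.3 0 0 0 0;1 2.6 1.3 0 0 0 0;1 2.6 1.3 0 0 0 0;1 2.4 1.3 0 0 0 0;1 0 0 0 0 0 0"
}}

```text
t: 16.37
eef_pos: [0.6087, -0.0649, 0.2185]
tool_rot: [-0.001, 0.736, 0.677, 0.0]
contact_force: [0.4, 1.2, -0.1]
gripper_width: 1.001
```

{"method": "move_arm", "body": {
  "commands": "1 0 0 0 0 0 7;1 0 0 0 0 0 7;1 0 0 0 0 0 7;1 0 0 0 0 0 7;1 0 0 0 0 0 7;1 0 0 0 0 0 7;1 0 0 0 0 0 7;1 0 0 0 0 0 7;1 0 0 0 0 0 7;1 0 0 0 0 0 7;1 0 0 0 0 0 7;1 0 0 0 0 0 7"
}}

```text
t: 17.37
eef_pos: [0.6056, -0.0723, 0.2193]
tool_rot: [0.0, 1.0, 0.003, -0.001]
contact_force: [-0.1, 0.2, -1.2]
gripper_width: 0.998
```

{"method": "move_arm", "body": {
  "commands": "1 0 0 0 0 0 6;1 0 0 0 0 0 0;1 0 0 0 0 0 0"
}}

```text
t: 17.62
eef_pos: [0.6058, -0.0723, 0.2196]
tool_rot: [0.0, 0.999, -0.044, -0.001]
contact_force: [0.2, 0.5, -1.1]
gripper_width: 1.002
```

```bash
python3 d.py .6087 -.04 .07 -95.3;python3 - <<'E'
from h import *
t=cam("top");s=cam("scene")
a=cv2.resize(t["img"][150:320,260:520],(650,425),interpolation=2);b=cv2.resize(s["img"][70:240,130:380],(625,425),interpolation=2)
cv2.imwrite("pics/g4.png",cv2.resize(np.hstack([a,b])[:,:,::-1],(800,267)))
E
```

```text
t 17.62 pos [ 0.6058 -0.0723  0.2196] yaw -95.1 q [-0.69  0.57  1.01  1.77 -0.53  1.11 -1.15] w 1.002 F [ 0.2  0.5 -1.1]
shift now-axes [ 0.03 -3.26 14.95] turn [0.06 0.12 0.22] shift target-axes [-1.000e-02 -3.240e+00  1.496e+01]
```

View pics/g4.png

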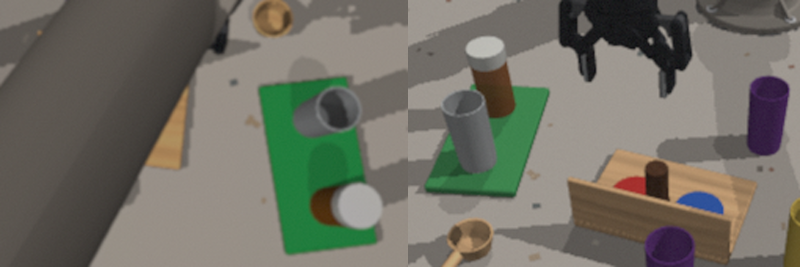

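{"method": "move_arm", "body": {
  "commands": "1 0 -1.6 0 0 0 0;1 0 -1.6 0 0 0 0;1 0 0 2 0 0 0;1 0 0 3 0 0 0;1 0 0 3 0 0 0;1 0 0 3 0 0 0;1 0 0 2.5 0 0 0;1 0 0 1.3 0 0 0;1 0 0 0 0 0 0;1 0 0 0 0 0 0;0.5 0 0 0 0 0 0;0.4 0 0 0 0 0 0",
  "force": 35
}}

```text
t: 18.72
eef_pos: [0.6107, -0.0407, 0.0746]
tool_rot: [-0.0, 0.999, -0.046, 0.001]
contact_force: [0.4, -0.3, -0.5]
gripper_width: 0.745
```

{"method": "move_arm", "body": {
  "commands": "0 0 0 0 0 0 0;0 0 0 0 0 0 0;0 0 0 0 0 0 0;0 0 0 0 0 0 0;0 0 0 0 0 0 0;0 0 0 0 0 0 0;0 0 0 0 0 0 0"
}}

```text
t: 19.3
eef_pos: [0.61, -0.0404, 0.0736]
tool_rot: [-0.0, 0.999, -0.046, 0.001]
contact_force: [-1.1, 0.3, 6.8]
gripper_width: 0.344
```

```bash
python3 d.py .497 .289 .2 -95.3
```

```text
t 19.3 pos [ 0.61   -0.0404  0.0736] yaw -95.3 q [-0.62  0.73  0.84  1.88 -0.71  0.87 -1.08] w 0.344 F [-1.1  0.3  6.8]
shift now-axes [-14.26 -31.78 -12.64] turn [-0.03 -0.06  0.04] shift target-axes [-14.3  -31.76 -12.64]
```

{"method": "move_arm", "body": {
  "commands": "0 0 0 -0.5 0 0 0;0 0 0 -1.5 0 0 0;0 0 0 -3 0 0 0;0 0 0 -3 0 0 0;0 0 0 -3 0 0 0;0 0 0 -1.5 0 0 0;0 0 0 -0.5 0 0 0;0 -0.5 -1 0 0 0 0;0 -1 -2 0 0 0 0;0 -1.3 -2.9 0 0 0 0;0 -1.3 -2.9 0 0 0 0;0 -1.3 -2.9 0 0 0 0"
}}

```text
t: 20.3
eef_pos: [0.5643, 0.0829, 0.2012]
tool_rot: [0.0, 0.999, -0.046, -0.002]
contact_force: [0.8, -0.3, -0.8]
gripper_width: 0.339
```

{"method": "move_arm", "body": {
  "commands": "0 -1.3 -2.9 0 0 0 0;0 -1.3 -2.9 0 0 0 0;0 -1.3 -2.9 0 0 0 0;0 -1.3 -2.9 0 0 0 0;0 -1.3 -2.9 0 0 0 0;0 -1.3 -2.9 0 0 0 0;0 -1 -2 0 0 0 0;0 -0.4 -0.7 0 0 0 0;0 0 0 0 0 0 0;0 0 0 0 0 0 0;0 0 0 0 0 0 0;0 0 0 0 0 0 0"
}}

```text
t: 21.3
eef_pos: [0.4937, 0.2876, 0.2028]
tool_rot: [0.0, 0.999, -0.047, 0.0]
contact_force: [-0.5, 0.4, -2.2]
gripper_width: 0.341
```

```bash
python3 d.py .497 .289 .082 -95.3;python3 - <<'E'
from h import *
t=cam("top");s=cam("scene")
e=cv2.resize(t["img"][190:300,120:250],(591,500),interpolation=2);b=cv2.resize(s["img"][80:260,370:550],(500,500),interpolation=2)
cv2.imwrite("pics/g5.png",cv2.resize(np.hstack([e,b])[:,:,::-1],(800,367)))
k=blobs(s,(0,60,30),(20,255,255),(400,150,500,225),100)
for i in k[:2]: print(i.min((0,1)),i.max((0,1)))
print(proj(s,(.497,.289,.065)),proj(s,(.497+.066,.289,.065)),proj(s,(.497,.289+.066,.065)))
E
```

```text
t 21.3 pos [0.4937 0.2876 0.2028] yaw -95.4 q [-1.41  0.55  1.08  1.88 -0.56  1.05 -1.76] w 0.341 F [-0.5  0.4 -2.2]
shift now-axes [ 0.31 -0.17 12.08] turn [ 0.02 -0.   -0.13] shift target-axes [ 0.31 -0.17 12.08]
[420 161] [483 219]
[451 150] [470 158]
[451.3 181.8] [451. 204.] [483.  186.8]
```

View pics/g5.png

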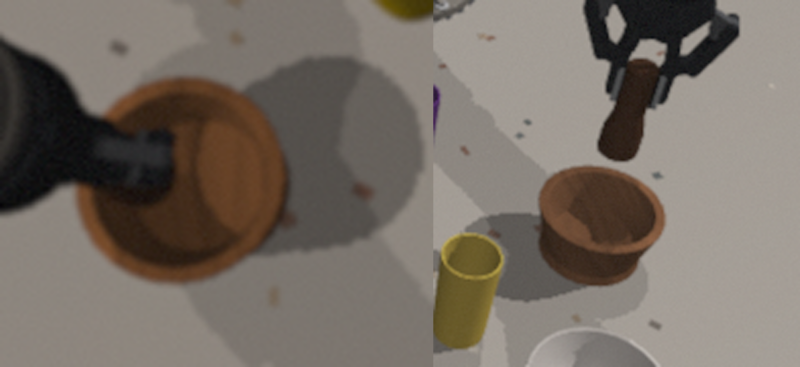

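{"method": "move_arm", "body": {
  "commands": "0 0.3 -0.15 0 0 0 0;0 0 0 1.5 0 0 0;0 0 0 3 0 0 0;0 0 0 3 0 0 0;0 0 0 2 0 0 0;0 0 0 1 0 0 0;0 0 0 0.6 0 0 0;0 0 0 0.3 0 0 0;0 0 0 0.2 0 0 0;0 0 0 0.1 0 0 0;0 0 0 0 0 0 0;0 0 0 0 0 0 0"
}}

```text
t: 22.4
eef_pos: [0.4968, 0.2912, 0.0865]
tool_rot: [-0.0, 0.999, -0.046, 0.0]
contact_force: [0.2, -0.1, -1.3]
gripper_width: 0.343
```

```bash
python3 d.py .497 .289 .0816 -95.3
```

```text
t 22.4 pos [0.4968 0.2912 0.0865] yaw -95.2 q [-1.29  0.69  0.91  1.96 -0.72  0.86 -1.64] w 0.343 F [ 0.2 -0.1 -1.3]
shift now-axes [0.04 0.22 0.49] turn [-0.06 -0.05  0.06] shift target-axes [0.04 0.22 0.49]
```

{"method": "move_arm", "body": {
  "commands": "0 0 0.1 0.3 0 0 0;0 0 0.1 0.15 0 0 0;0 0 0 0.1 0 0 0;0 0 0 0 0 0 0;0 0 0 0 0 0 0"
}}

```text
t: 22.82
eef_pos: [0.4966, 0.2892, 0.0816]
tool_rot: [-0.001, 0.999, -0.046, 0.0]
contact_force: [-4.5, 0.2, 11.3]
gripper_width: 0.346
```

```bash
python3 d.py .497 .289 .0816 -95.3
```

```text
t 22.82 pos [0.4966 0.2892 0.0816] yaw -95.3 q [-1.28  0.69  0.9   1.96 -0.73  0.85 -1.63] w 0.346 F [-4.5  0.2 11.3]
shift now-axes [0.04 0.01 0.  ] turn [-0.11 -0.01  0.03] shift target-axes [0.04 0.01 0.  ]
```

{"method": "move_arm", "body": {
  "commands": "0.42 0 0 0 0 0 0;0.55 0 0 0 0 0 0;0.8 0 0 0 0 0 0;1 0 0 0 0 0 0;1 0 0 0 0 0 0;1 0 0 -1 0 0 0;1 0 0 -3 0 0 0;1 0 0 -3 0 0 0;1 0 0 -3 0 0 0;1 0 0 -3 0 0 0;1 0 0 -1.5 0 0 0;1 0 0 0 0 0 0"
}}

```text
t: 23.82
eef_pos: [0.4983, 0.2892, 0.2295]
tool_rot: [-0.002, 0.999, -0.046, 0.002]
contact_force: [1.0, -0.5, 1.1]
gripper_width: 1.001
```

{"method": "move_arm", "body": {
  "commands": "1 0 0 0 0 0 -7;1 0 0 0 0 0 -7;1 0 0 0 0 0 -7;1 0 0 0 0 0 -7;1 0 0 0 0 0 -7;1 0 0 0 0 0 -7;1 0 0 0 0 0 -7;1 0 0 0 0 0 -7;1 0 0 0 0 0 -7;1 0 0 0 0 0 -7;1 0 0 0 0 0 -7;1 0 0 0 0 0 -7"
}}

```text
t: 24.82
eef_pos: [0.4957, 0.2884, 0.2248]
tool_rot: [-0.0, 0.771, 0.637, -0.001]
contact_force: [-0.2, -0.2, 0.3]
gripper_width: 1.001
```

{"method": "move_arm", "body": {
  "commands": "1 0 0 0 0 0 -6;1 -3 0 0 0 0 0;1 -3 0 0 0 0 0;1 -3 0 0 0 0 0;1 -3 0 0 0 0 0;1 -3 0 0 0 0 0;1 -3 0 0 0 0 0;1 -3 0 0 0 0 0;1 -3 0 0 0 0 0;1 0 0 0 0 0 0;1 0 0 0 0 0 0;1 0 0 0 0 0 0"
}}

```text
t: 25.82
eef_pos: [0.4739, 0.0503, 0.2251]
tool_rot: [-0.0, 0.739, 0.674, -0.0]
contact_force: [0.5, -0.2, -0.4]
gripper_width: 1.001
```

```bash
python3 d.py .5573 -.3227 .230 -5.3;python3 - <<'E'
from h import *
t=cam("top");s=cam("scene")
e=cv2.resize(t["img"][190:300,120:250],(591,500),interpolation=2);b=cv2.resize(s["img"][60:260,130:550],(1050,500),interpolation=2)
cv2.imwrite("pics/g6.png",cv2.resize(np.hstack([e,b])[:,:,::-1],(800,244)))
E
```

```text
t 25.82 pos [0.4739 0.0503 0.2251] yaw -5.3 q [-0.95  0.19  0.82  2.06 -0.17  0.96 -0.14] w 1.001 F [ 0.5 -0.2 -0.4]
shift now-axes [-36.38  11.72  -0.51] turn [-0.03 -0.01  0.04] shift target-axes [-36.37  11.75  -0.49]
```

View pics/g6.png

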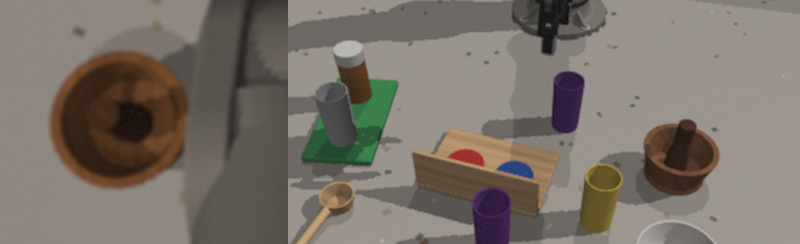

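{"method": "move_arm", "body": {
  "commands": "1 -3.3 1.07 0 0 0 0;1 -3.3 1.07 0 0 0 0;1 -3.3 1.07 0 0 0 0;1 -3.3 1.07 0 0 0 0;1 -3.3 1.07 0 0 0 0;1 -3.3 1.07 0 0 0 0;1 -3.3 1.07 0 0 0 0;1 -3.3 1.07 0 0 0 0;1 -3.3 1.07 0 0 0 0;1 -3.3 1.07 0 0 0 0;1 -3.4 1.02 0 0 0 0;1 0 0 0 0 0 0"
}}

```text
t: 26.92
eef_pos: [0.557, -0.3302, 0.2251]
tool_rot: [0.002, 0.741, 0.672, -0.002]
contact_force: [-0.9, -0.8, 1.5]
gripper_width: 0.999
```

{"method": "move_arm", "body": {
  "commands": "1 0 0 0 0 0 0;1 0 0 0 0 0 0;1 0 0 0 0 0 0"
}}

```text
t: 27.17
eef_pos: [0.5583, -0.3211, 0.2247]
tool_rot: [-0.001, 0.738, 0.675, 0.0]
contact_force: [0.3, 0.1, 0.2]
gripper_width: 0.999
```

```bash
python3 d.py .5573 -.3227 .0785 -5.3
```

```text
t 27.17 pos [ 0.5583 -0.3211  0.2247] yaw -5.1 q [-0.12  0.54  0.79  1.68 -0.42  1.11  0.71] w 0.999 F [0.3 0.1 0.2]
shift now-axes [-0.19 -0.07 14.62] turn [-0.04 -0.08  0.21] shift target-axes [-0.17 -0.08 14.62]
```

{"method": "move_arm", "body": {
  "commands": "1 -0.1 0 2 0 0 0;1 0 0 3 0 0 0;1 0 0 3 0 0 0;1 0 0 3 0 0 0;1 0 0 2.5 0 0 0;1 0 0 1.2 0 0 0;1 0 0 0 0 0 0;1 0 0 0 0 0 0;0.75 0 0 0 0 0 0;0 0 0 0 0 0 0;0 0 0 0 0 0 0;0 0 0 0 0 0 0",
  "force": 30
}}

```text
t: 28.17
eef_pos: [0.5583, -0.3251, 0.0804]
tool_rot: [0.001, 0.739, 0.674, 0.001]
contact_force: [-1.9, 0.5, 6.3]
gripper_width: 0.671
```

{"method": "move_arm", "body": {
  "commands": "0 0 0 0 0 0 0;0 0 0 0 0 0 0;0 0 0 0 0 0 0;0 0 0 0 0 0 0"
}}

```text
t: 28.5
eef_pos: [0.5584, -0.3251, 0.0804]
tool_rot: [0.001, 0.739, 0.674, 0.001]
contact_force: [-1.2, 0.7, 5.3]
gripper_width: 0.67
```

```bash
python3 d.py .579 .0112 .23 -5.3
```

```text
t 28.5 pos [ 0.5584 -0.3251  0.0804] yaw -5.3 q [-0.03  0.7   0.68  1.78 -0.56  0.86  0.81] w 0.67 F [-1.2  0.7  5.3]
shift now-axes [ 33.67  -0.99 -14.98] turn [0.17 0.04 0.03] shift target-axes [ 33.68  -1.05 -14.96]
```

{"method": "move_arm", "body": {
  "commands": "0 0 0 -0.8 0 0 0;0 0 0 -2 0 0 0;0 0 0 -3 0 0 0;0 0 0 -3 0 0 0;0 0 0 -3 0 0 0;0 0 0 -2 0 0 0;0 0 0 -1 0 0 0;0 1 0 0 0 0 0;0 2 0 0 0 0 0;0 3 -0.1 0 0 0 0;0 3 -0.1 0 0 0 0;0 3 -0.1 0 0 0 0"
}}

```text
t: 29.5
eef_pos: [0.5644, -0.202, 0.2245]
tool_rot: [-0.001, 0.739, 0.674, -0.001]
contact_force: [1.5, 0.4, -1.7]
gripper_width: 0.67
```

{"method": "move_arm", "body": {
  "commands": "0 3 -0.1 0 0 0 0;0 3 -0.1 0 0 0 0;0 3 -0.1 0 0 0 0;0 3 -0.1 0 0 0 0;0 3 -0.1 0 0 0 0;0 3 -0.1 0 0 0 0;0 2 0 0 0 0 0;0 1.5 0 0 0 0 0;0 0 0 0 0 0 0;0 0 0 0 0 0 0;0 0 0 0 0 0 0"
}}

```text
t: 30.42
eef_pos: [0.5783, 0.0094, 0.2255]
tool_rot: [-0.0, 0.739, 0.674, -0.001]
contact_force: [-0.2, 0.5, -1.5]
gripper_width: 0.669
```

```bash
python3 d.py .5788 .009 .0813 -5.3
```

```text
t 30.42 pos [0.5783 0.0094 0.2255] yaw -5.3 q [-0.75  0.42  0.82  1.84 -0.35  1.04  0.12] w 0.669 F [-0.2  0.5 -1.5]
shift now-axes [-0.02  0.08 14.42] turn [-0.09  0.05  0.01] shift target-axes [-0.04  0.06 14.42]
```

{"method": "move_arm", "body": {
  "commands": "0 0 0.05 1.5 0 0 0;0 0 0 3 0 0 0;0 0 0 3 0 0 0;0 0 0 3 0 0 0;0 0 0 1.5 0 0 0;0 0 0 0.8 0 0 0;0 0 0 0.6 0 0 0;0 0 0 0.3 0 0 0;0 0 0 0.2 0 0 0;0 0 0 0.1 0 0 0;0 0 0 0 0 0 0;0 0 0 0 0 0 0"
}}

```text
t: 31.42
eef_pos: [0.5802, 0.0101, 0.087]
tool_rot: [0.0, 0.739, 0.674, 0.001]
contact_force: [-0.4, -0.0, -1.3]
gripper_width: 0.664
```

```bash
python3 d.py .5788 .009 .0813 -5.3
```

```text
t 31.42 pos [0.5802 0.0101 0.087 ] yaw -5.3 q [-0.63  0.59  0.68  1.94 -0.52  0.79  0.26] w 0.664 F [-0.4 -0.  -1.3]
shift now-axes [-0.12 -0.13  0.57] turn [ 0.07 -0.03  0.05] shift target-axes [-0.12 -0.13  0.57]
```

{"method": "move_arm", "body": {
  "commands": "0 -0.1 -0.1 0.3 0 0 0;0 0 0 0.2 0 0 0;0 0 0 0.1 0 0 0;0 0 0 0 0 0 0;0 0 0 0 0 0 0"
}}

```text
t: 31.83
eef_pos: [0.5787, 0.009, 0.0814]
tool_rot: [-0.0, 0.739, 0.674, 0.0]
contact_force: [-3.9, 0.5, 10.8]
gripper_width: 0.674
```

```bash
python3 d.py .5788 .009 .0813 -5.3
```

```text
t 31.83 pos [0.5787 0.009  0.0814] yaw -5.3 q [-0.62  0.6   0.67  1.95 -0.53  0.78  0.26] w 0.674 F [-3.9  0.5 10.8]
shift now-axes [-0.    0.01  0.01] turn [ 0.   -0.06  0.02] shift target-axes [-0.    0.01  0.01]
```

{"method": "move_arm", "body": {
  "commands": "0.72 0 0 0 0 0 0;0.8 0 0 0 0 0 0;1 0 0 0 0 0 0;1 0 0 0 0 0 0;1 0 0 0 0 0 0;1 0 0 -1 0 0 0;1 0 0 -3 0 0 0;1 0 0 -3 0 0 0;1 0 0 -3 0 0 0;1 0 0 -3 0 0 0;1 0 0 -1.5 0 0 0;1 0 0 0 0 0 0"
}}

```text
t: 32.83
eef_pos: [0.5808, 0.0086, 0.2297]
tool_rot: [0.002, 0.739, 0.674, 0.003]
contact_force: [-0.4, 0.2, 0.9]
gripper_width: 1.0
```

{"method": "move_arm", "body": {
  "commands": "1 -3 -0.9 0 0 0 0;1 -3 -0.9 0 0 0 0;1 -3 -0.9 0 0 0 0;1 -3 -0.9 0 0 0 0;1 -3 -0.9 0 0 0 0;1 -3 -0.9 0 0 0 0;1 -3 -0.9 0 0 0 0;1 -3 -0.9 0 0 0 0;1 -3 -0.9 0 0 0 0;1 -3 -0.9 0 0 0 0;1 -3 -0.9 0 0 0 0;1 -3.3 -0.8 0 0 0 0"
}}

```text
t: 33.83
eef_pos: [0.4376, -0.343, 0.2248]
tool_rot: [-0.001, 0.739, 0.674, 0.0]
contact_force: [-0.0, 0.0, -0.0]
gripper_width: 0.999
```

{"method": "move_arm", "body": {
  "commands": "1 0 0 0 0 0 0;1 0 0 0 0 0 0;1 0 0 0 0 0 0;1 0 0 0 0 0 0"
}}

```text
t: 34.17
eef_pos: [0.4394, -0.341, 0.2248]
tool_rot: [-0.001, 0.738, 0.675, 0.0]
contact_force: [0.1, -0.4, -0.6]
gripper_width: 0.997
```

```bash
python3 d.py .4384 -.3428 .098 -5.3
```

```text
t 34.17 pos [ 0.4394 -0.341   0.2248] yaw -5.1 q [-0.13  0.39  0.88  1.89 -0.35  1.03  0.81] w 0.997 F [ 0.1 -0.4 -0.6]
shift now-axes [-0.2  -0.08 12.68] turn [-0.04 -0.06  0.17] shift target-axes [-0.19 -0.08 12.68]
```

{"method": "move_arm", "body": {
  "commands": "1 -0.1 -0.05 2 0 0 0;1 0 0 3 0 0 0;1 0 0 3 0 0 0;1 0 0 3 0 0 0;1 0 0 1.3 0 0 0;1 0 0 0.5 0 0 0;1 0 0 0 0 0 0;1 0 0 0 0 0 0;0.75 0 0 0 0 0 0;0 0 0 0 0 0 0;0 0 0 0 0 0 0;0 0 0 0 0 0 0",
  "force": 45
}}

```text
t: 35.17
eef_pos: [0.4387, -0.3442, 0.0988]
tool_rot: [0.001, 0.739, 0.674, 0.0]
contact_force: [-1.7, 0.2, 7.7]
gripper_width: 0.642
```

{"method": "move_arm", "body": {
  "commands": "0 0 0 0 0 0 0;0 0 0 0 0 0 0;0 0 0 0 0 0 0;0 0 0 0 0 0 0"
}}

```text
t: 35.5
eef_pos: [0.4387, -0.3442, 0.0988]
tool_rot: [0.001, 0.739, 0.674, 0.001]
contact_force: [-1.9, 0.5, 7.3]
gripper_width: 0.642
```

```bash
python3 d.py .5707 -.083 .25 -5.3
```

```text
t 35.5 pos [ 0.4387 -0.3442  0.0988] yaw -5.3 q [-0.    0.56  0.74  1.99 -0.53  0.79  0.95] w 0.642 F [-1.9  0.5  7.3]
shift now-axes [ 27.22  10.77 -15.11] turn [0.12 0.03 0.02] shift target-axes [ 27.23  10.73 -15.12]
```

{"method": "move_arm", "body": {
  "commands": "0 0 0 -0.5 0 0 0;0 0 0 -1 0 0 0;0 0 0 -2 0 0 0;0 0 0 -3 0 0 0;0 0 0 -3 0 0 0;0 0 0 -3 0 0 0;0 0 0 -1.5 0 0 0;0 0 0 -0.5 0 0 0;0 0 0 0 0 0 0;0 0 0 0 0 0 0"
}}

```text
t: 36.33
eef_pos: [0.4378, -0.3428, 0.2416]
tool_rot: [-0.001, 0.739, 0.674, 0.0]
contact_force: [0.2, 0.2, -2.3]
gripper_width: 0.643
```

{"method": "move_arm", "body": {
  "commands": "0 1 0.4 0 0 0 0;0 2 0.8 0 0 0 0;0 2.65 1.05 0 0 0 0;0 2.65 1.05 0 0 0 0;0 2.65 1.05 0 0 0 0;0 2.65 1.05 0 0 0 0;0 2.65 1.05 0 0 0 0;0 2.65 1.05 0 0 0 0;0 2.65 1.05 0 0 0 0;0 2.65 1.05 0 0 0 0;0 2 0.8 0 0 0 0;0 1 0.35 0 0 0 0"
}}

```text
t: 37.33
eef_pos: [0.5709, -0.0776, 0.2405]
tool_rot: [-0.001, 0.737, 0.676, -0.001]
contact_force: [0.1, 0.4, -2.9]
gripper_width: 0.643
```

{"method": "move_arm", "body": {
  "commands": "0 0 0 0 0 0 0;0 0 0 0 0 0 0;0 0 0 0 0 0 0;0 0 0 0 0 0 0"
}}

```text
t: 37.67
eef_pos: [0.5692, -0.0846, 0.2423]
tool_rot: [-0.0, 0.74, 0.673, -0.0]
contact_force: [0.1, -0.3, -2.0]
gripper_width: 0.639
```

```bash
python3 d.py .571 -.083 .0998 -5.3
```

```text
t 37.67 pos [ 0.5692 -0.0846  0.2423] yaw -5.4 q [-0.61  0.4   0.86  1.83 -0.34  1.07  0.28] w 0.639 F [ 0.1 -0.3 -2. ]
shift now-axes [ 0.18  0.17 14.25] turn [-0.02  0.03 -0.15] shift target-axes [ 0.17  0.17 14.25]
```

{"method": "move_arm", "body": {
  "commands": "0 0.1 0.15 1.5 0 0 0;0 0 0 3 0 0 0;0 0 0 3 0 0 0;0 0 0 3 0 0 0;0 0 0 1.5 0 0 0;0 0 0 0.7 0 0 0;0 0 0 0.5 0 0 0;0 0 0 0.3 0 0 0;0 0 0 0.2 0 0 0;0 0 0 0.1 0 0 0;0 0 0 0 0 0 0;0 0 0 0 0 0 0"
}}

```text
t: 38.67
eef_pos: [0.5722, -0.0816, 0.1049]
tool_rot: [0.0, 0.739, 0.674, 0.0]
contact_force: [0.7, 0.7, -2.7]
gripper_width: 0.644
```

```bash
python3 d.py .571 -.083 .0998 -5.3
```

```text
t 38.67 pos [ 0.5722 -0.0816  0.1049] yaw -5.3 q [-0.5   0.57  0.72  1.94 -0.51  0.82  0.41] w 0.644 F [ 0.7  0.7 -2.7]
shift now-axes [-0.15 -0.11  0.51] turn [ 0.07 -0.02  0.05] shift target-axes [-0.15 -0.11  0.51]
```

{"method": "move_arm", "body": {
  "commands": "0 -0.1 -0.1 0.3 0 0 0;0 0 0 0.2 0 0 0;0 0 0 0.05 0 0 0;0 0 0 0 0 0 0;0 0 0 0 0 0 0"
}}

```text
t: 39.08
eef_pos: [0.5709, -0.0829, 0.0999]
tool_rot: [-0.0, 0.739, 0.674, 0.0]
contact_force: [-3.6, 0.8, 9.8]
gripper_width: 0.638
```

```bash
python3 d.py .571 -.083 .0998 -5.3
```

```text
t 39.08 pos [ 0.5709 -0.0829  0.0999] yaw -5.3 q [-0.49  0.58  0.71  1.94 -0.52  0.81  0.42] w 0.638 F [-3.6  0.8  9.8]
shift now-axes [-0.01  0.02  0.01] turn [ 0.03 -0.04  0.02] shift target-axes [-0.01  0.02  0.01]
```

Release, lift and move aside (to the −y side, high) for a clear look.

{"method": "move_arm", "body": {
  "commands": "0.7 0 0 0 0 0 0;0.78 0 0 0 0 0 0;1 0 0 0 0 0 0;1 0 0 0 0 0 0;1 0 0 0 0 0 0;1 0 0 -1 0 0 0;1 0 0 -3 0 0 0;1 0 0 -3 0 0 0;1 0 0 -3 0 0 0;1 0 0 -3 0 0 0;1 0 0 -1.5 0 0 0;1 0 0 0 0 0 0"
}}

```text
t: 40.08
eef_pos: [0.5728, -0.0835, 0.2482]
tool_rot: [0.002, 0.739, 0.674, 0.003]
contact_force: [0.1, -0.5, 0.5]
gripper_width: 0.999
```

{"method": "move_arm", "body": {
  "commands": "1 -3 -1 0 0 0 0;1 -3 -1 0 0 0 0;1 -3 -1 0 0 0 0;1 -3 -1 0 0 0 0;1 -3 -1 0 0 0 0;1 -3 -1 0 0 0 0;1 -3 -1 0 0 0 0;1 -3 -1 0 0 0 0;1 -3 -1 0 0 0 0;1 -3 0 0 0 0 0;1 0 0 0 0 0 0;1 0 0 0 0 0 0"
}}

```text
t: 41.08
eef_pos: [0.4521, -0.3747, 0.2434]
tool_rot: [-0.0, 0.74, 0.672, -0.001]
contact_force: [1.1, 0.7, -0.2]
gripper_width: 1.0
```

```bash
python3 d.py .4384 -.3428 .25 -5.3;python3 - <<'E'
from h import *
t=cam("top");s=cam("scene")
e=cv2.resize(t["img"][150:290,130:400],(810,420),interpolation=2);b=cv2.resize(s["img"][100:240,220:500],(840,420),interpolation=2)
cv2.imwrite("pics/g7.png",cv2.resize(np.vstack([cv2.resize(e,(640,332)),cv2.resize(b,(640,320))])[:,:,::-1],(560,570)))
E
```

```text
t 41.08 pos [ 0.4521 -0.3747  0.2434] yaw -5.5 q [-0.07  0.43  0.88  1.8  -0.37  1.09  0.85] w 1.0 F [ 1.1  0.7 -0.2]
shift now-axes [ 3.04 -1.67 -0.66] turn [-0.06  0.03 -0.19] shift target-axes [ 3.05 -1.66 -0.66]
```

View pics/g7.png

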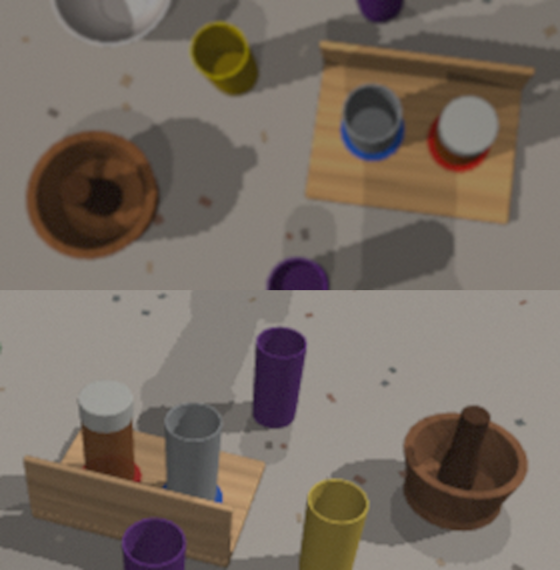

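Run:
```python
from h import *
t=cam("top");s=cam("scene")
k=blobs(t,(0,0,140),(180,60,255),(330,185,385,240),40)[0];e=cv2.fitEllipse(cv2.convexHull(k));print("cap top",np.round(e[0],1),ray(t,*e[0],.13))
k=blobs(t,(105,120,60),(125,255,255),(280,180,340,240),15)[0];print("blue vis",k.min((0,1)),k.max((0,1)))
print("cup rim expected",proj(t,(.5784,.0075,.125)))
for c,n in((t,"top"),(s,"scene")):print(n,[proj(c,(.497,.289,z)) for z in(.02,.12)])
A=cv2.resize(t["img"][185:235,285:335],(400,400),interpolation=2);B=cv2.resize(s["img"][145:225,410:490],(400,400),interpolation=2)
cv2.imwrite("pics/g8.png",np.hstack([A,B])[:,:,::-1])
```

```text
Traceback (most recent call last):
IndexError: list index out of range
```

Run:
```python
from h import *
t=cam("top");s=cam("scene")
for k in blobs(t,(0,0,105),(180,45,255),(335,190,378,235),100)[:2]:
    e=cv2.fitEllipse(cv2.convexHull(k));print("cap top",np.round(e[0],1),np.round(e[1],1),ray(t,*e[0],.13))
print("cup rim expected",proj(t,(.5784,.0075,.125)))
for c,n in((t,"top"),(s,"scene")):print(n,[proj(c,(.497,.289,z)) for z in(.02,.12)])
A=cv2.resize(t["img"][185:235,285:335],(400,400),interpolation=2);B=cv2.resize(s["img"][145:225,410:490],(400,400),interpolation=2)
cv2.imwrite("pics/g8.png",np.hstack([A,B])[:,:,::-1])
```

```text
cap top [355.5 209.8] [27.6 27.9] [ 0.5685 -0.0847  0.13  ]
cup rim expected [309.1 204. ]
top [array([179.5, 245.3]), array([164.6, 241. ])]
scene [array([446.6, 196.3]), array([457.5, 162.7])]
```

View pics/g8.png

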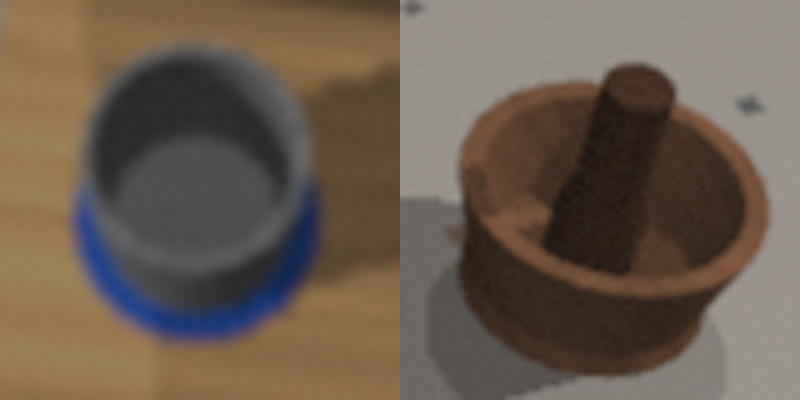

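```bash
python3 -c "
from station import bot
print(bot.get_obs()['t'],bot.hand_in())"
```

```text
the job is handed in; nothing more can be done
41.3833 None
```

I set the cup and then the jar upright on the green board, stood the pestle in the mortar, and put the cup back on the blue coaster and the jar on the red one. I handed in at t = 41.4 s of the 128 s allowed.

- **Cup:** the last pictures show it upright on the blue coaster. Its rim is about 1 px (around 2 mm) from its starting picture position.
- **Jar:** upright on the red coaster, with its cap about 2 mm from where I first measured it.
- **Pestle:** upright, with its top within 1 px of where a vertical pestle at the mortar's centre would show.
- **Bowl and scoop:** the arm never went near either. I did not measure either one again at the end.
- **Arm:** it was clear of everything with the gripper open at hand-in.

The two cameras disagreed by 4–5 mm in y on the tall objects, so I used averages. The scene camera's fits of the coasters, partly hidden by the rail, were also off by 11–17 mm in x, so I ignored them in favour of the top view. One last check script failed on too strict a colour mask; I loosened the mask and it passed.

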